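Slide the telescopic bottle arm home until its spring button pops up

ROBOT

A 6-joint arm with a two-finger parallel gripper is mounted at the origin on a cart in front of the work surface, level with it; the furniture and walls round the work are solid. World frame = base frame: x ahead of the robot, y to its left, z up, the work surface at z = 0. Lengths are in m, angles in rad, forces in N, time in s.
With the tool pointing down it reaches from about 0.35 to 0.775 m from the base axis. Payload 5.5 kg.
Tool frame: the origin (TCP) lies midway between the tips of the shut fingers; the grasp point (between the pads) lies 19 mm behind it; z points along the fingers, y is the line along which they close (so a half turn about z gives the same grasp; the last joint's range is limited). The gripper opens to 85 mm and grips with 20 to 120 N. Pads are 22 mm wide; open, the fingers measure 114 mm over their backs; the gripper's body (76 mm by 85 mm) begins 54 mm behind the grasp point. The pads swing forward as they close: fully open they stand 13 mm farther back than shut.
Start: joints at [1.199, 0.313, 0.046, 1.304, 0, 1.431], TCP at [0.132, 0.56, 0.231] pointing down, gripper open.
Joint ranges: [-2.76, 2.76], [-0.86, 1.69], [-1.03, 1.26], [-2.2, 2.34], [-1.47, 1.5], [-3.14, 3.14]. Speed limits (rad/s): [2.57, 2.57, 3.14, 3.14, 3.14, 3.14].

INTERFACE

Orientations are given as a unit quaternion [w, x, y, z].
In Python, from workcell import env gives the robot as it stands.
- The arm moves only by the tool move_arm, never from a script. Its argument "targets" is a list of rows, each a list of 3 entries, a list of its own where there are three numbers: the shift along the tool's x, y, z in mm, then the turn, a rotation vector about the tool's x, y, z in units of 10 degrees (1.0 is 10 degrees), then the closure, from -1 (fully open) to 1 (shut). In form: [[[dx, dy, dz], [ax, ay, az], gripper], ...]. A call has 1 to 5 rows; each row is the pose to reach, as a shift and turn from the pose commanded when the call began, along the tool's axes at that moment; what a row does not reach only later rows make up. A row lasts 1/8 s, in which the tool goes at most 62.5 mm and 10.7 degrees, less where a joint would pass 70% of its speed; a pose out of reach is approached as far as the arm can. A call with a gripper value outside its range is refused whole. The fingers move at their own pace and stop on an object; "squeeze" is the grip in N (left out, the last holds). Time passes only in rows, so rows that repeat a pose let the fingers close. It gives the time, the measured TCP pose, the force, the opening and the grip force at its end, in the units of the state.
- env.get_state(): the state, without advancing time (a new reading comes with each control period).
- env.read_camera(name): name is "scene" or "top" or "wrist"; returns a dict with "pixels" (420x560x3 uint8, red, green, blue), "fovy" (degrees; the focal length in pixels is half the picture's height over the tangent of half this angle, whatever the lens; pixels are square), "cx", "cy" (the principal point, pixels), "dist_coeffs" ([k1, k2, p1, p2, k3] as OpenCV has them; the pictures are not rectified), "extrinsics" (4x4, takes a point from world to camera coordinates); the wrist camera has in their place "mount" (4x4, takes a point from camera to tool coordinates, whose origin is the TCP and whose axes are the flange's). Camera axes: x right, y up, looking along -z (the intrinsics and any distortion apply to the point x, -y, -z); pixel columns grow to the right and rows downward; lengths in m; the calibration is good to about 2 mm. A picture is of the moment at which its call begins: read the wrist's pose just before it. There is no depth.
- env.hand_in(): hands the job in; it is judged then, once.
Trained networks look in a picture, given as the dict that the camera call returned (one of the last four; its "shot" number tells which), for a name from the list of things; names that differ only in an ending like _2 or _b are one class to them, and where a whole thing is asked for, a point or a joint stands for the part that bears it (a point fixed in the world has none). Each returns a list of dicts, best first, with "confidence" (0 to 1); they miss things now and then, are a little off and sometimes report something else, mostly with a low value. They report only what shows in the picture. A call takes as long as a camera call.
- env.spot_in(thing, picture): "centre" ([x, y, z] in m, in world coordinates, good to about 4 mm: the middle of the surface that is visible of it).
- env.regions_of(thing, picture): "mask" (420x560 bool, what is visible of it).
- env.landmark_of(thing, picture): "centre" ([x, y, z] in m, in world coordinates, good to about 4 mm: a listed point, or the origin of a listed thing).
The state is a dict: "clock": time; "joint_pos": joint angles; "qvel": joint speeds; "tau": joint torques, N m; "tcp_pos": TCP position; "orientation": TCP orientation; "wrist_force": force on the tool from outside, world axes, zero at the start; "ft_torque": the same for the moment, N m; "finger_gap": finger opening in m; "grip_force": force on a finger pad.
Only numpy, scipy, OpenCV 4.12 (cv2) and the standard library are available. Lean on these libraries where they do the work, as an engineer would, in place of code of your own. Each camera call takes 0.05 s, during which the arm holds its last target. There are 200 camera calls.

TASK

The square telescopic bottle arm has been left pulled out of its sleeve. Press its black thumb key down so that the spring catch goes flush, keep it down while you slide the arm home into the sleeve, then let go so that the catch pops up through the hole in the sleeve's top. Leave the round-rod arm and the two loose bottles undisturbed.

Things in the scene. Friction and masses are not known exactly. Their poses are not given: they have to be found in the camera images.
- stand: Fixed stand: grey foot plate, 140 x 100 mm, with a square aluminium tube (the sleeve) level on it, 44 mm wide, 125 mm long, top 55 mm above the worktop. Origin on the worktop under the sleeve's mouth; x is level and points into the sleeve, the way the arm slides home. The grey square arm leaves the mouth toward -x and ends in a cup with a white bottle. It may be the nearer or farther of two stands.
- key_top (a point): Top middle of the black thumb key standing on the square arm: 30 mm long (stand's x), 20 mm wide (stand's y), 50 mm tall above the arm; its top is 100 mm above the worktop when up. Pinch it across the 20 mm from above. It goes straight down when pressed and takes the arm along when pushed sideways. The bottle's middle is 71 mm away toward the stand's -x, top about 90 mm above the worktop.
- catch_top (a point): Top middle of the steel spring catch, 14 mm square, one piece with the thumb key, 70 mm from it toward the stand's +x. When up it stands 11 mm above the arm (61 mm above the worktop) and butts against the sleeve's mouth.
- hole (a point): Middle of the hole in the sleeve's top wall, 30 mm long (stand's x) and 22 mm wide, its edge 55 mm above the worktop, 43 mm along +x from the mouth. The catch must come up through it.
- tube_slide (a joint): How far the square arm is slid in, m: starts between 0 and 0.02 (pulled out), end stop at 0.093. It slides along the stand's +x with about 2 N of friction. The catch is under the lip from about 0.04 to 0.08 and wholly within the hole from 0.080 to the stop, so sliding it to the stop is right.
- button (a joint): How far the thumb key and catch are pressed down, m: 0 is up, 0.014 the bottom stop. A spring lifts them with 4 N when up, 7 N at the bottom. Pressed 0.010 or more, the catch passes under the sleeve's lip; let go below the hole it pops up to 0 by itself and locks the arm.
- old_stand: Bystander, fixed: the other stand, with a round rod, ribbed round collar and empty cup, no thumb key; about 250 mm long, up to 57 mm high. Origin on the worktop under the mouth of its tube, x along the tube away from the cup.
- bottle_a: Bystander, loose: glass bottle with a blue screw cap, 56 mm across, 104 mm tall; origin at the centre of its underside. Leave it standing where it is.
- bottle_b: Bystander, loose: bottle with a dark blue screw cap, 60 mm across, 93 mm tall; origin at the centre of its underside. Leave it standing where it is.

How it is judged:
By the outcome, as a careful person would: the job done as asked, in the order asked, and still so for the second after the job is handed in, with the robot touching nothing.
It also fails if it takes over 35 s, if anything falls off the work surface, if the arm or the gripper's body presses on something with over 40 N, if the wrist force passes 120 N, or if a joint passes its speed limit or range.

## Working session

There is one attempt and no reset: what is moved stays moved. The work goes in short steps, Python scripts to look and compute and a tool call to move; the robot and the scene stay as the last step left them, time stands still between calls to the robot, and variables do not carry over. Pictures are saved under pics/ and viewed, at most 10 in all, crops included, and the job is handed in when it is done.

Besides the shell and the picture viewer there is one more tool, called after "Call:" in YAML: its name, and indented under it one key for each argument. move_arm: Moves the arm, as the interface text tells. Its arguments: {"type":"object","properties":{"targets":{"type":"array","items":{"type":"array"}},"squeeze":{"type":"number"}},"required":["targets"]}

```bash
mkdir -p pics
cat > h.py <<'E'
from workcell import env
import numpy as np, cv2
from scipy.spatial.transform import Rotation as R
def save(p,n): cv2.imwrite(f'pics/{n}.png',p['pixels'][:,:,::-1])
def cam(p,tw=None):
    # world->cv camera
    if 'extrinsics' in p: E=np.array(p['extrinsics'])
    else: E=np.linalg.inv(tw@np.array(p['mount']))
    E=np.diag([1,-1,-1,1])@E
    f=210/np.tan(np.radians(p['fovy'])/2)
    return E,np.array([[f,0,p['cx']],[0,f,p['cy']],[0,0,1]]),np.array(p['dist_coeffs'],float)
def tw():
    s=env.get_state();q=s['orientation'];T=np.eye(4)
    T[:3,:3]=R.from_quat([q[1],q[2],q[3],q[0]]).as_matrix();T[:3,3]=s['tcp_pos'];return T
def proj(P,p,t=None):
    E,K,d=cam(p,t);return cv2.projectPoints(np.array(P,float).reshape(-1,1,3),cv2.Rodrigues(E[:3,:3])[0],E[:3,3],K,d)[0].reshape(-1,2)
def onplane(uv,z,p,t=None):
    E,K,d=cam(p,t);n=cv2.undistortPoints(np.array(uv,float).reshape(-1,1,2),K,d).reshape(-1,2)
    r=np.c_[n,np.ones(len(n))]@E[:3,:3];o=-E[:3,:3].T@E[:3,3]
    return o+r*((z-o[2])/r[:,2])[:,None]
E
python3 - <<'E'
from h import *
np.set_printoptions(precision=4,suppress=True)
s=env.get_state();print(s['clock'],s['tcp_pos'],s['orientation'])
for n in('top','scene'):
    p=env.read_camera(n);save(p,n+'1')
    for t in('stand','key_top','catch_top','hole','old_stand','bottle_a','bottle_b'):
        print(n,t,[(np.round(d['centre'],4).tolist(),round(d['confidence'],2),proj(d['centre'],p)[0].round().tolist()) for d in env.landmark_of(t,p)[:2]])
E
```

```text
0.0 [0.1319 0.5592 0.2304] [-0.0002  0.1156  0.9933 -0.0009]
top stand [([0.4918, -0.0332, 0.0033], 0.61, [292.0, 229.0])]
top key_top [([0.5056, 0.0765, 0.1016], 0.56, [252.0, 222.0])]
top catch_top [([0.4968, 0.0057, 0.0615], 0.5, [278.0, 227.0])]
top hole [([0.4899, -0.0788, 0.0569], 0.83, [309.0, 230.0])]
top old_stand [([0.6391, -0.0617, 0.0018], 0.87, [302.0, 179.0])]
top bottle_a [([0.4574, -0.2872, -0.0013], 0.97, [379.0, 243.0]), ([0.3949, 0.278, 0.0001], 0.58, [184.0, 260.0])]
top bottle_b [([0.4574, -0.2872, -0.0013], 0.97, [379.0, 243.0]), ([0.3949, 0.278, 0.0001], 0.58, [184.0, 260.0])]
scene stand [([0.4916, -0.0339, -0.0032], 0.89, [281.0, 254.0])]
scene key_top [([0.5082, 0.0759, 0.0988], 0.83, [253.0, 194.0])]
scene catch_top [([0.499, 0.0003, 0.06], 0.53, [273.0, 227.0])]
scene hole [([0.4931, -0.0748, 0.056], 0.64, [294.0, 249.0])]
scene old_stand [([0.639, -0.0632, -0.0003], 0.94, [334.0, 227.0])]
scene bottle_a [([0.3919, 0.2784, -0.0008], 0.85, [171.0, 202.0]), ([0.4513, -0.281, -0.0004], 0.64, [351.0, 341.0])]
scene bottle_b [([0.3919, 0.2784, -0.0008], 0.85, [171.0, 202.0]), ([0.4513, -0.281, -0.0004], 0.64, [351.0, 341.0])]
```

View pics/top1.png

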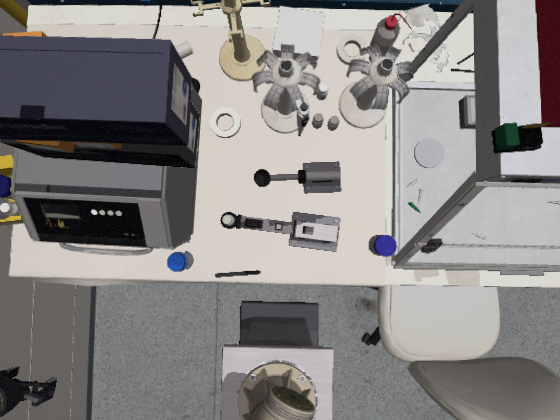

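View pics/scene1.png

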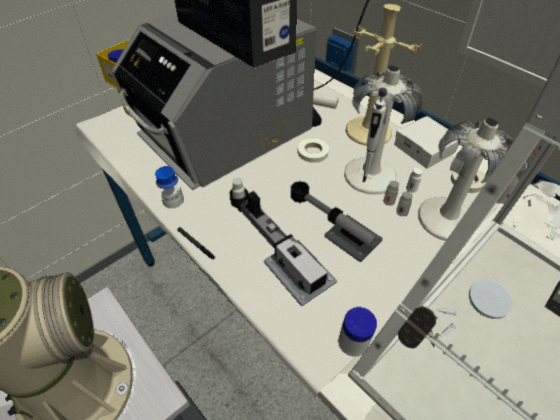

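The square arm lies at about y +0.15 to −0.15 with its key near (0.507, 0.076) (top px 252,222), and the networks' reports line up with it. The stand's x heading is about −96°. The instrument stands at the left, so I go round it at low x.

Call:
move_arm:
  targets:
    - [[-38,-43,0],[0,0,1],-1]
    - [[-76,-87,0],[0,0,2],-1]
    - [[-114,-130,0],[0,0,3],-1]
    - [[-152,-174,0],[0,0,4],-1]
    - [[-190,-217,0],[0,0,5],-1]

```text
clock: 1.42
tcp_pos: [0.2678, 0.3033, 0.2316]
orientation: [0.0, 0.527, 0.85, 0.001]
wrist_force: [1.9, 0.2, 0.3]
finger_gap: 0.0852
grip_force: 0.0
```

```bash
cat >> h.py <<'E'
def rel(P,yaw_y=None):
    T=tw();d=T[:3,:3].T@(np.array(P)-T[:3,3])*1000
    o=''
    if yaw_y is not None:
        v=T[:3,:3].T@np.array([np.cos(yaw_y),np.sin(yaw_y),0]);o=np.degrees(np.arctan2(-v[0],v[1]))/10
    print('shift',d.round(1),'turnz',o,'tcp',T[:3,3].round(4))
E
python3 - <<'E'
from h import *
y=np.radians(-5.8)
rel([.35,.15,.21],y);rel([.507,.076,.21],y)
E
```

```text
shift [-173.9    5.4   21.5] turnz 3.2224442433333684 tcp [0.2678 0.3033 0.2316]
shift [-310.   113.1   21.7] turnz 3.2224442433333684 tcp [0.2678 0.3033 0.2316]
```

Call:
move_arm:
  targets:
    - [[-58,2,5],[0,0,1],-1]
    - [[-116,4,10],[0,0,2],-1]
    - [[-174,5,15],[0,0,3.2],-1]
    - [[-220,41,21],[0,0,3.2],-1]
    - [[-265,77,21],[0,0,3.2],-1]

```text
clock: 2.05
tcp_pos: [0.4563, 0.1011, 0.2104]
orientation: [0.0, 0.739, 0.673, 0.0]
wrist_force: [0.2, 1.0, 0.1]
finger_gap: 0.0857
grip_force: 0.0
```

Run:
```python
from h import *
np.set_printoptions(precision=4,suppress=True)
y=np.radians(-5.8)
rel([.507,.076,.21],y)
T=tw();p=env.read_camera('wrist');save(p,'w1')
for t in('stand','key_top','catch_top','hole'):
    print(t,[(np.round(d['centre'],4).tolist(),round(d['confidence'],2),proj(d['centre'],p,T)[0].round().tolist()) for d in env.landmark_of(t,p)[:2]])
```

```text
shift [-20.3  52.8   0.4] turnz 0.04293383868959067 tcp [0.4563 0.1011 0.2104]
stand [([0.4904, -0.037, -0.0013], 0.6, [319.0, 299.0])]
key_top [([0.5071, 0.0757, 0.1023], 0.88, [349.0, 233.0]), ([0.6449, -0.0686, 0.0008], 0.44, [461.0, 313.0])]
catch_top [([0.4957, 0.0075, 0.0624], 0.62, [330.0, 291.0])]
hole [([0.4914, -0.0785, 0.0525], 0.61, [329.0, 365.0])]
```

View pics/w1.png

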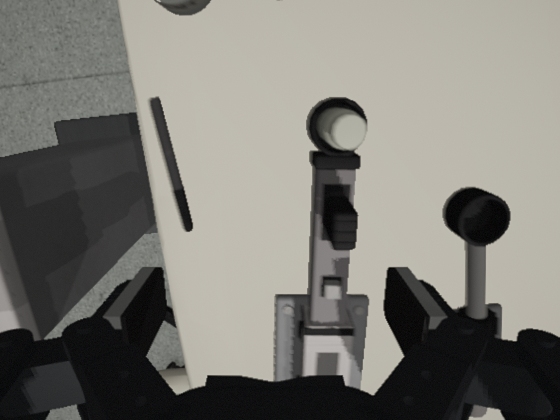

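The picture shows the key's top at about (345,230), between the bottle (345,130) and the catch (332,290). The fingers (bottom left and right) are clear of everything. I'll check the heading from the straight edges.

Run:
```python
from h import *
T=tw();p=env.read_camera('wrist');g=cv2.cvtColor(p['pixels'],cv2.COLOR_RGB2GRAY)
L=cv2.createLineSegmentDetector().detect(g)[0][:,0]
for l in L:
    if np.hypot(l[2]-l[0],l[3]-l[1])>25 and 265<min(l[0],l[2]) and max(l[0],l[2])<375 and min(l[1],l[3])>150 and abs(l[3]-l[1])>20:
        a=onplane(l.reshape(2,2),.05,p,T);d=a[1]-a[0]; d*=-np.sign(d[1])
        print(l.round(),np.degrees(np.arctan2(d[1],d[0])).round(1),a[:,:2].round(4).tolist())
cv2.imwrite('pics/c1.png',cv2.resize(p['pixels'][180:400,260:390,::-1],None,fx=3.5*.75,fy=3.5*.75,interpolation=cv2.INTER_CUBIC))
```

```text
[309. 293. 314. 177.] -96.0 [[0.4758, 0.0022], [0.487, 0.1095]]
[346. 195. 361. 217.] -58.6 [[0.5124, 0.0917], [0.5252, 0.0707]]
[361. 217. 358. 249.] -96.3 [[0.5245, 0.0712], [0.5212, 0.0413]]
[333. 250. 320. 220.] -71.7 [[0.4994, 0.0425], [0.4899, 0.0712]]
[275. 338. 275. 297.] -95.7 [[0.4403, -0.0428], [0.4447, 0.0013]]
[371. 298. 362. 388.] -95.7 [[0.5319, -0.0086], [0.5218, -0.1099]]
[305. 338. 304. 373.] -95.9 [[0.4687, -0.0455], [0.4645, -0.0859]]
[358. 173. 356. 207.] -95.7 [[0.5236, 0.1094], [0.5207, 0.0803]]
[274. 378. 274. 341.] -95.5 [[0.4352, -0.0891], [0.4393, -0.0455]]
[352. 253. 348. 295.] -96.7 [[0.5162, 0.0381], [0.5114, -0.0027]]
[321. 221. 323. 186.] -96.7 [[0.4906, 0.0707], [0.4942, 0.1013]]
[319. 172. 312. 323.] -96.0 [[0.491, 0.1133], [0.476, -0.0295]]
[309. 323. 309. 297.] -93.7 [[0.4731, -0.0293], [0.4749, -0.0016]]
[279. 302. 277. 378.] -96.2 [[0.4472, -0.0042], [0.4379, -0.0894]]
[335. 217. 334. 248.] -95.1 [[0.5029, 0.073], [0.5004, 0.0444]]
```

View pics/c1.png

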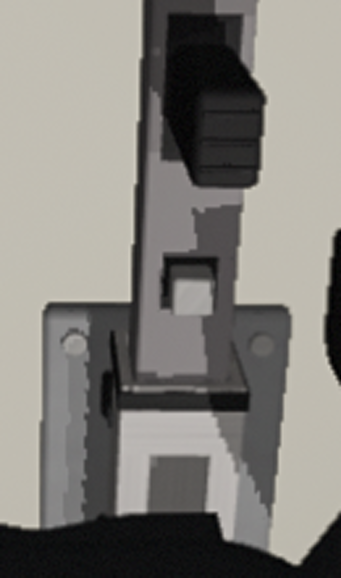

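Run:
```python
from h import *
T=tw();p=env.read_camera('wrist')
print(onplane([[334.5,217],[361,217],[358,249],[333.5,249],[347,233]],.1,p,T).round(4))
y=np.radians(-6.0)
print([np.round(d['centre'],4) for d in env.landmark_of('key_top',p)[:1]])
rel([.507,.076,.12],y)
```

```text
[[0.4949 0.0898 0.1   ]
 [0.5139 0.0881 0.1   ]
 [0.511  0.0635 0.1   ]
 [0.493  0.0652 0.1   ]
 [0.5034 0.0768 0.1   ]]
[]
shift [-22.5  55.2  90.5] turnz 0.0793624404834891 tcp [0.454  0.1034 0.2105]
```

Call:
move_arm:
  targets:
    - [[-12,27,25],[0,0,0.1],-1]
    - [[-22,53,60],[0,0,0.1],-1]
    - [[-22,53,80],[0,0,0.1],-0.3]
    - [[-22,53,80],[0,0,0.1],-0.3]
    - [[-22,53,80],[0,0,0.1],-0.3]

```text
clock: 3.08
tcp_pos: [0.5058, 0.0766, 0.1314]
orientation: [0.0, 0.744, 0.668, 0.001]
wrist_force: [0.1, -0.3, 1.4]
finger_gap: 0.0554
grip_force: 0.0
```

Run:
```python
from h import *
T=tw();p=env.read_camera('wrist');save(p,'w2')
print([np.round(d['centre'],4) for d in env.landmark_of('key_top',p)[:1]],env.get_state()['finger_gap'])
rel([.505,.0765,.071],np.radians(-6))
print(proj([.505,.0765,.1],p,T))
```

```text
[array([0.5036, 0.0754, 0.0985])] 0.05544478426120012
shift [-0.1 -1.5 60.8] turnz -0.023057688055923578 tcp [0.5063 0.0764 0.1318]
[[274.65673712 246.46316651]]
```

View pics/w2.png

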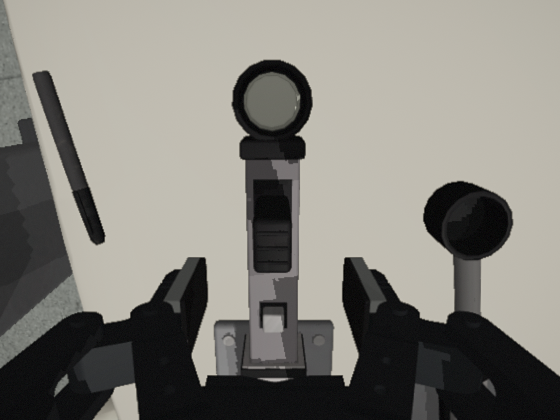

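The key's top is at about (272,246) in the picture, 2 px left of the prediction, so key x ≈ 0.504. The fingers straddle it evenly and I go down.

Call:
move_arm:
  targets:
    - [[0,-2,30],[0,0,0],-0.3]
    - [[0,-2,60],[0,0,0],-0.3]
    - [[0,-2,60],[0,0,0],-0.3]
    - [[0,-2,60],[0,0,0],1]
    - [[0,-2,60],[0,0,0],1]
  squeeze: 70

```text
clock: 3.8
tcp_pos: [0.505, 0.0763, 0.0719]
orientation: [0.001, 0.745, 0.667, 0.001]
wrist_force: [-7.7, 3.8, 4.4]
finger_gap: 0.0197
grip_force: 7.7
```

Call:
move_arm:
  targets:
    - [[0,0,0],[0,0,0],1]
    - [[0,0,0],[0,0,0],1]

```text
clock: 4.05
tcp_pos: [0.5046, 0.0763, 0.0712]
orientation: [0.001, 0.745, 0.667, 0.001]
wrist_force: [-0.6, 1.5, 3.3]
finger_gap: 0.0193
grip_force: 69.4
```

Gripped. Press down 13–14 mm.

Call:
move_arm:
  targets:
    - [[0,0,5],[0,0,0],1]
    - [[0,0,10],[0,0,0],1]
    - [[0,0,13],[0,0,0],1]
    - [[0,0,14],[0,0,0],1]
    - [[0,0,14],[0,0,0],1]

```text
clock: 4.68
tcp_pos: [0.5047, 0.0763, 0.0578]
orientation: [0.001, 0.745, 0.667, 0.001]
wrist_force: [-3.9, 0.9, 15.6]
finger_gap: 0.0191
grip_force: 71.1
```

Run:
```python
from h import *
s=env.get_state();print(s['tcp_pos'],s['wrist_force'],s['grip_force'])
T=tw();h=np.radians(-96);rel(T[:3,3]+.091*np.array([np.cos(h),np.sin(h),0]))
p=env.read_camera('wrist');save(p,'w3')
```

```text
[0.50474966 0.0762947  0.05781268] [-3.85296053  0.93594927 15.63302181] 71.11410140991211
shift [-91.    0.4  -0. ] turnz  tcp [0.5047 0.0763 0.0578]
```

View pics/w3.png

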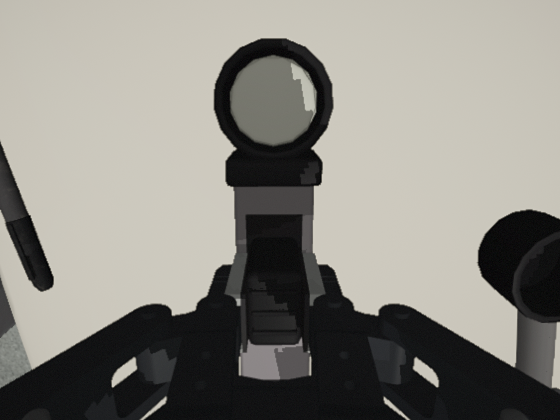

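The key is held between the pads (px 275,290), and 15.6 N upward shows it on the bottom stop. Now I slide.

Call:
move_arm:
  targets:
    - [[-8,0,0],[0,0,0],1]
    - [[-18,0,0],[0,0,0],1]
    - [[-28,0,0],[0,0,0],1]
    - [[-38,0,0],[0,0,0],1]
    - [[-48,0,0],[0,0,0],1]

```text
clock: 5.35
tcp_pos: [0.4996, 0.0284, 0.0578]
orientation: [0.001, 0.745, 0.667, 0.001]
wrist_force: [-1.5, 2.3, 15.7]
finger_gap: 0.0189
grip_force: 71.0
```

Call:
move_arm:
  targets:
    - [[-10,0,0],[0,0,0],1]
    - [[-20,0,0],[0,0,0],1]
    - [[-29,0,0],[0,0,0],1]
    - [[-35,0,0],[0,0,0],1]
    - [[-35,0,0],[0,0,0],1]

```text
clock: 5.98
tcp_pos: [0.4959, -0.0073, 0.0577]
orientation: [0.001, 0.745, 0.667, 0.001]
wrist_force: [-2.4, -0.0, 14.0]
finger_gap: 0.019
grip_force: 70.9
```

83 mm in. I go to the stop in small steps, watching the force.

Call:
move_arm:
  targets:
    - [[-3,0,0],[0,0,0],1]
    - [[-5,0,0],[0,0,0],1]
    - [[-6,0,0],[0,0,0],1]
    - [[-6,0,0],[0,0,0],1]

```text
clock: 6.48
tcp_pos: [0.4956, -0.01, 0.058]
orientation: [-0.001, 0.744, 0.668, 0.003]
wrist_force: [-2.1, 12.2, 18.0]
finger_gap: 0.0193
grip_force: 71.2
```

A 12 N push back after 86 mm of travel means it has probably reached the stop. I check before letting go.

Run:
```python
from h import *
p=env.read_camera('scene')
c=p['pixels'][170:310,210:350,::-1]
for t in('catch_top','hole','stand'):print(t,[(np.round(d['centre'],4),d['confidence']) for d in env.landmark_of(t,p)[:1]])
cv2.imwrite('pics/s2.png',cv2.resize(c,None,fx=4,fy=4,interpolation=cv2.INTER_CUBIC))
```

```text
catch_top []
hole [(array([ 0.491 , -0.0752,  0.053 ]), 0.74)]
stand [(array([ 0.4906, -0.0366, -0.0016]), 0.68)]
```

View pics/s2.png

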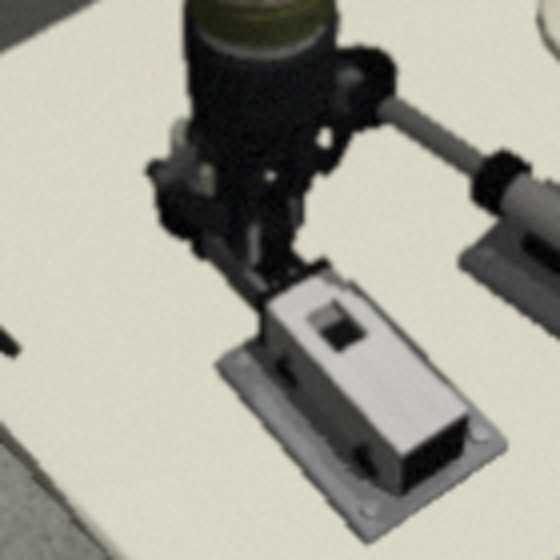

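The hole is partly filled from the mouth's side, which agrees with the numbers (catch at y ≈ −0.080, hole at −0.076). One more small push will confirm the stop.

Call:
move_arm:
  targets:
    - [[-1,0,0],[0,0,0],1]
    - [[-3,0,0],[0,0,0],1]
    - [[-3,0,0],[0,0,0],1]

```text
clock: 7.05
tcp_pos: [0.4955, -0.0103, 0.0582]
orientation: [-0.002, 0.744, 0.669, 0.005]
wrist_force: [-0.7, 22.7, 19.6]
finger_gap: 0.0191
grip_force: 71.4
```

It is a hard stop. I relieve the push and open in place.

Call:
move_arm:
  targets:
    - [[3,0,0],[0,0,0],1]
    - [[5,0,0],[0,0,0],1]
    - [[5,0,0],[0,0,0],-0.3]
    - [[5,0,0],[0,0,0],-0.3]
    - [[5,0,0],[0,0,0],-0.3]

```text
clock: 7.68
tcp_pos: [0.4939, -0.0104, 0.0557]
orientation: [-0.0, 0.745, 0.667, -0.0]
wrist_force: [0.3, 0.4, -0.2]
finger_gap: 0.0555
grip_force: 0.0
```

Call:
move_arm:
  targets:
    - [[0,0,0],[0,0,0],-0.3]
    - [[0,0,-20],[0,0,0],-0.3]
    - [[0,0,-60],[0,0,0],-0.3]
    - [[0,0,-110],[0,0,0],-0.3]
    - [[30,0,-150],[0,0,0],-0.3]

```text
clock: 8.3
tcp_pos: [0.4981, 0.0185, 0.2081]
orientation: [0.001, 0.746, 0.666, 0.0]
wrist_force: [1.5, -0.3, -0.2]
finger_gap: 0.0559
grip_force: 0.0
```

Run:
```python
from h import *
T=tw();q=env.read_camera('wrist');p=env.read_camera('scene')
c=cv2.resize(p['pixels'][190:310,220:340,::-1],(400,400),interpolation=cv2.INTER_CUBIC)
w=cv2.resize(q['pixels'][:,:,::-1],(400,300)); w=np.vstack([w,np.zeros((100,400,3),np.uint8)])
cv2.imwrite('pics/f.png',np.hstack([c,w]))
for n,i,t in(('s',p,None),('w',q,T)):
  for k in('key_top','catch_top','hole'):print(n,k,[(np.round(d['centre'],4),round(d['confidence'],2)) for d in env.landmark_of(k,i)[:1]])
s=env.get_state();print(s['clock'],s['tcp_pos'],s['wrist_force'])
```

```text
s key_top [(array([ 0.497 , -0.0097,  0.0994]), 0.58)]
s catch_top [(array([ 0.4874, -0.0813,  0.0642]), 0.82)]
s hole [(array([ 0.4931, -0.0757,  0.054 ]), 0.72)]
w key_top [(array([ 0.4925, -0.0105,  0.1015]), 0.86)]
w catch_top [(array([ 0.4842, -0.0783,  0.0608]), 0.88)]
w hole [(array([ 0.4899, -0.0802,  0.0531]), 0.76)]
8.7 [0.49667931 0.01918214 0.20477667] [-1.03058982 -0.25159374 -0.02532518]
```

View pics/f.png

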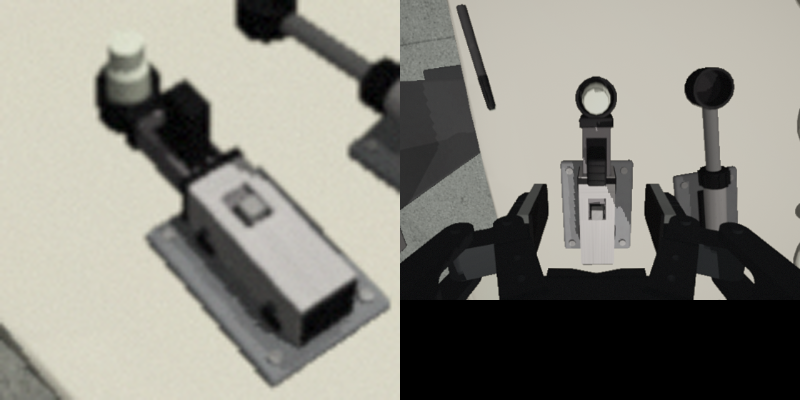

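The left panel shows the steel catch standing up in the sleeve's hole (250,205), and the key is back at 100 mm height. The bottle is in its cup and the gripper is clear of everything.

```bash
python3 -c "
from h import *
print(env.hand_in())"
```

```text
the job is handed in; nothing more can be done
None
```

The job is handed in: the square arm was slid home to its stop with the key held down, then released; pictures show the catch standing up in the sleeve's hole, and the robot went nowhere near the round-rod arm or the two loose bottles.

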